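# Zero the readout, then part-draw the plug gauge from the slate block and hold it

## Robot

A 6-joint arm with a two-finger parallel gripper is mounted at the origin on the work surface. World frame = base frame: x ahead of the robot, y to its left, z up, the work surface at z = 0. Lengths are in mm, angles in rad, forces in N, time in s.
With the tool pointing down it reaches from about 275 to 1000 mm from the base axis. Payload 8.4 kg.
Tool frame: the origin (TCP) lies on the centre line of the jaws, within the pads' length; the fingertips stand 22 mm ahead of it and the grasp point (between the pads) lies 3 mm ahead of it; z points along the fingers, x is the direction in which the jaws open and shut, and the axes are right-handed (so a half turn about z gives the same grasp; the last joint's range is limited). The gripper opens to 85 mm and grips with 20 to 120 N. Pads are 22 mm wide; open, the fingers measure 114 mm over their backs; the gripper's body (76 mm by 85 mm) begins 54 mm behind the grasp point. The pads swing forward as they close: fully open they stand 13 mm farther back than shut.
Start: joints at [-1.335, 0.353, 1.633, -0, 1.155, -0.002], TCP at [147.227, -607.415, 253.281] pointing down, gripper open.
Joint ranges: [-2.63, 2.63], [-0.92, 2.1], [0.06, 2.66], [-1.3, 4.44], [0, 2.69], [-3.02, 3.02]. Speed limits (rad/s): [2.22, 2.22, 2.79, 3.14, 3.14, 3.14].

## Interface

Orientations are given as [roll, pitch, yaw] about the fixed x, y, z axes, in that order (R = Rz(yaw) Ry(pitch) Rx(roll)).
In Python, from rig import status, viewer, job gives the robot as it stands.
- The arm moves only by the tool send_rows, never from a script. Its argument "plan" is a list of rows, each a list of 3 entries, a list of its own where there are three numbers: the shift along the tool's x, y, z in m, then the turn, a rotation vector about the tool's x, y, z in rad, then the opening, from -1 (shut) to 1 (fully open). In form: [[[x, y, z], [rx, ry, rz], jaw], ...]. A call has exactly 5 rows; each row is the pose to reach, as a shift and turn from the pose measured when the call began, along the tool's axes at that moment; what a row does not reach only later rows make up. A row lasts 1/12 s, in which the tool goes at most 41.7 mm and 7.16 degrees, less where a joint would pass 70% of its speed; a pose out of reach is approached as far as the arm can. A call with a gripper value outside its range is refused whole. The fingers move at their own pace and stop on an object; "squeeze" is the grip in N (left out, the last holds). Time passes only in rows, so rows that repeat a pose let the fingers close, or fill a call up. It gives the time, the measured TCP pose, the force and the opening at its end, in the units of the state.
- status.sense(): the state, without advancing time (a new reading comes with each control period).
- viewer.grab_frame(name): name is "side" or "top"; returns the picture (384x512x3 uint8, red, green, blue); there is no depth.
- viewer.camera_params(name): a dict with "intrinsics" (3x3 intrinsics, pixels), "xyz" and "orientation" of the camera in the world. Camera axes: x right, y down, z forward; pixel columns grow to the right and rows downward; lengths in mm; the calibration is good to about 2 mm. A picture is of the moment at which its call begins. camera_params takes no time and is no camera call.
- job.sign_off(): hands the job in, once; it reports no verdict.
Trained networks look in the newest picture that a camera, given by its name, has taken for a name from the list of things; names that differ only in an ending like _2 or _b are one class to them, and where a whole thing is asked for, a point or a joint stands for the part that bears it (a point fixed in the world has none). Each returns a list of dicts, best first, with "p" (0 to 1); they miss things now and then, are a little off and sometimes report something else, mostly with a low value. They report only what shows in the picture. A call takes as long as a camera call. They do not tell look-alikes from the thing itself.
- viewer.cut_out(label, camera): "mask" (384x512 bool, what is visible of it) and "extent" ([left, top, width, height] in pixels, round what is visible of it).
The state is a dict: "clock": time; "qpos": joint angles; "qvel": joint speeds; "joint_efforts": joint torques, N m; "eef_pos": TCP position; "tcp_rot": TCP orientation; "contact_force": force on the tool from outside, world axes, zero at the start; "wrist_torque": the same for the moment, N m; "opening": opening from 0.0 (shut) to 1.0 (fully open).
Only numpy, scipy, OpenCV 4.12 (cv2) and the standard library are available. Lean on these libraries where they do the work, as an engineer would, in place of code of your own. Each camera call takes 0.05 s, during which the arm holds its last target.

## Task

On this mosaic-maker's bench, press the blue zero button on the depth readout fully down and let it spring back. Then take the plug gauge that stands in the dark slate block and draw it straight up, without jamming it or lifting, tipping or dragging the block, until its whole yellow band shows above the block but its red band is still inside, so that it can be read: finish while holding it there, and never pull it right out of the hole. Leave the pale maple block with the spare gauge, and everything else on the bench, where it is.

Things in the scene. Friction and masses are not known exactly. Their poses are not given: they have to be found in the camera images.
- zero_button (a joint): blue round spring push button, 28 mm across, on top of the depth readout; value 0 when up, 0.006 m when fully down, straight down is the pressing direction; fully down takes 5 N
- zero_button_top (a point): centre of the blue button's top face, 63 mm above the table when up; the readout is a fixed grey box 100 x 130 x 45 mm with a dark display on its top; the black collar around the button is 44 mm across, its top 6 mm below the button's top
- slate_block: dark grey slate block, 90 x 90 mm, 70 mm high, about 1.5 kg, standing loose on the table; origin at the centre of its underside, z up; a blind round hole 17 mm wide and 60 mm deep goes straight down from the centre of its top
- slate_block_hole0 (a point): centre of the mouth of that hole, in the slate block's top face (70 mm above the table); z up along the bore
- gauge_grip (a point): mid-grip of the loose plug gauge (0.16 kg, 120 mm long) that stands upright in the slate block: steel rod 16 mm thick under a round aluminium grip with black rings, 20 mm thick, 52 mm long, 8 to 60 mm above the block's top. This point is on the axis, 95 mm above the lower end, 35 mm above the block's top when seated; z runs up the gauge. It slides freely in line with the bore: let go, it drops back
- gauge_tip (a point): lower end of that gauge, on its axis, 60 mm down on the bottom of the hole at the start; z runs up. The yellow band lies 30 to 40 mm above this end and the red band 2 to 12 mm above it, so raising the seated gauge by 30 mm clears the yellow band and by 48 mm begins to show the red one: about 39 mm is the middle
- maple_block: bystander: pale maple block of the same shape (90 x 90 x 70 mm, 0.45 kg), origin at the centre of its underside; may be on either side of the slate block
- spare_gauge_grip (a point): bystander: middle of the grip of an identical gauge standing in the maple block, 95 mm above its lower end
- big_tub: bystander: clear open tub of tile chips, 120 x 120 x 45 mm, origin at the centre of its underside
- small_tub: bystander: clear open tub of tile chips, 90 x 110 x 35 mm, origin at the centre of its underside
- rotary_tool: bystander: grey hand-held rotary tool lying along its y axis, about 45 x 215 x 42 mm, origin at the underside below the middle of its body
- glue_bottle: bystander: glue bottle with orange cap, 52 mm across, 110 mm high, origin at the centre of its underside
- screwdriver: bystander: screwdriver with dark wooden handle, 170 mm long, lying along its x axis
Not all that is in view belongs to the job. Leave any green look-alike of the slate_block alone.

How it is judged:
By the outcome, as a careful person would: the job done as asked, in the order asked, and still so for the second after the job is handed in, while the arm keeps its last pose, push and grip.
It also fails if it takes over 42 s, if anything falls off the work surface, if the arm or the gripper's body presses on something with over 40 N, if the wrist force passes 120 N, or if a joint passes its speed limit or range.

## Working session

There is one attempt and no reset: what is moved stays moved. The work goes in short steps, Python scripts to look and compute and a tool call to move; the robot and the scene stay as the last step left them, time stands still between calls to the robot, and variables do not carry over. Pictures are saved under pics/ and viewed, and the job is handed in when it is done.

Besides the shell and the picture viewer there is one more tool, called by a JSON object that holds its "name" and its "arguments", one argument or row to a line. send_rows: Moves the arm, as the interface text tells. Its arguments: {"type":"object","properties":{"plan":{"type":"array"},"squeeze":{"type":"number"}},"required":["plan"]}

```bash
mkdir -p pics; ls; python3 - <<'E'
from rig import status, viewer, job
import cv2
print(status.sense())
for n in("side","top"):
    im=viewer.grab_frame(n); cv2.imwrite(f"pics/{n}0.png",im[:,:,::-1]); print(n,viewer.camera_params(n))
E
```

```text
pics
{'clock': 0.0, 'qpos': array([-1.33539206e+00,  3.53672073e-01,  1.63412535e+00,  4.25203407e-06,
        1.15521767e+00, -2.40869275e-03]), 'qvel': array([-0.00041493, -0.00047981, -0.00036998, -0.00102648, -0.0002099 ,
       -0.00061551]), 'joint_efforts': array([-2.24891766e-03, -6.05249977e+01, -3.42072880e+01, -5.19710261e-05,
        9.44990607e-03, -2.45873764e-05]), 'eef_pos': array([ 147.1276862 , -606.97579037,  252.5504835 ]), 'tcp_rot': array([-3.14158534e+00,  1.42242584e-03, -1.33298509e+00]), 'contact_force': array([-0.19432277, -0.14656445,  0.53905713]), 'wrist_torque': array([0.0079296 , 0.0083983 , 0.03354867]), 'opening': 1.000335792762865}
side {'intrinsics': array([[398.97588486,   0.        , 252.48748905],
       [  0.        , 398.97588486, 197.07534979],
       [  0.        ,   0.        ,   1.        ]]), 'xyz': array([119.05432006, 705.95993877, 793.30709657]), 'orientation': array([-2.31072941,  0.01691284, -2.58058881])}
top {'intrinsics': array([[387.0903448 ,   0.        , 254.08007397],
       [  0.        , 387.0903448 , 179.9766049 ],
       [  0.        ,   0.        ,   1.        ]]), 'xyz': array([ 455.67772372,   60.094643  , 1046.52260113]), 'orientation': array([-3.05313518,  0.00819604, -1.55798042])}
```

View pics/side0.png

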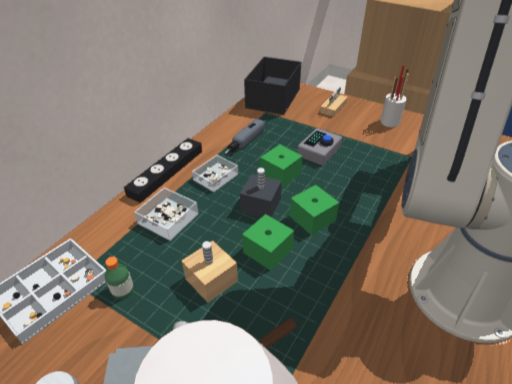

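View pics/top0.png

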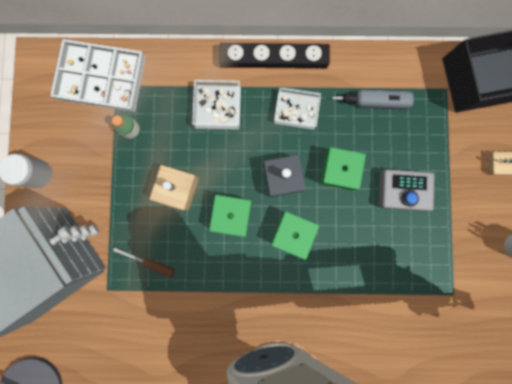

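The side view shows the dark slate block at about (260,195) with its gauge at (261,178). The maple block is at (210,270), and three green blocks are at (282,163), (314,208) and (268,240). The readout's blue button is at (328,140). In the top view the slate block is at (284,175), its gauge at (286,173) and the button at (411,198). The slate block is the only dark grey one, and the green look-alikes hold no gauge.

```bash
cat > h.py <<'E'
import numpy as np, cv2
from scipy.spatial.transform import Rotation as Rn
from rig import status, viewer, job
def cam(n):
    c=viewer.camera_params(n); return c["intrinsics"],np.array(c["xyz"]),Rn.from_euler('xyz',c["orientation"]).as_matrix()
def proj(n,P):
    K,t,R=cam(n); p=(np.atleast_2d(P)-t)@R@K.T; return p[:,:2]/p[:,2:]
def ray(n,uv):
    K,t,R=cam(n); return t,R@np.linalg.solve(K,[uv[0],uv[1],1.])
def atz(n,uv,z):
    t,d=ray(n,uv); return t+d*(z-t[2])/d[2]
def tri(a,b):
    t1,d1=ray("side",a);t2,d2=ray("top",b)
    s=np.linalg.lstsq(np.c_[d1,-d2],t2-t1,rcond=None)[0]
    p,q=t1+s[0]*d1,t2+s[1]*d2; return (p+q)/2,np.linalg.norm(p-q)
E
python3 - <<'E'
from h import *
for n in("side","top"):
    im=viewer.grab_frame(n)
    for l in("zero_button","slate_block","gauge_grip","maple_block","spare_gauge_grip"):
        for r in viewer.cut_out(l,n)[:3]:
            ys,xs=np.nonzero(r["mask"]); print(n,l,round(r["p"],2),np.round(r["extent"],1),len(xs),xs.mean().round(1),ys.mean().round(1))
            
    b=cv2.inRange(cv2.cvtColor(im,cv2.COLOR_RGB2HSV),(105,150,80),(125,255,255))
    k,_,st,ce=cv2.connectedComponentsWithStats(b)
    for i in range(1,k):
        if st[i,4]>30: print("blue",n,ce[i].round(1),st[i],atz(n,ce[i],62).round(1))
a=viewer.grab_frame("side")[100:230,210:360];b=viewer.grab_frame("top")[140:220,250:450]
cv2.imwrite("pics/c1.png",cv2.resize(a,None,fx=4,fy=4,interpolation=2)[:,:,::-1]);cv2.imwrite("pics/c2.png",cv2.resize(b,None,fx=4,fy=4,interpolation=2)[:,:,::-1])
E
```

```text
side zero_button 0.61 [323.1 135.9   5.8   6.1] 45 326.4 138.8
side slate_block 0.94 [262.3 145.6  40.6  41.7] 1159 281.3 164.3
side slate_block 0.75 [239.2 172.4  45.4  44.4] 1319 260.1 196.8
side slate_block 0.67 [291.1 189.4  49.3  47.8] 1557 313.7 209.4
side gauge_grip 0.7 [256.7 171.2   8.7  18.2] 123 260.8 178.1
side maple_block 0.67 [182.3 240.1  55.8  60.6] 1946 210.2 272.8
side spare_gauge_grip 0.55 [203.3 242.6   9.3  22.5] 180 207.2 253.4
blue side [508.3 127.1] [504 119   8  16  64] [  14.7 -691.5   62. ]
blue side [326.3 138.2] [323 135   8   7  49] [ 501.8 -327.3   62. ]
top slate_block 0.91 [265.  154.5  40.2  42.1] 1235 284.1 175.3
top slate_block 0.9 [320.4 147.2  42.6  39.7] 1397 342.7 168.2
top slate_block 0.87 [210.9 194.1  42.4  41.8] 1343 230.7 214.5
top gauge_grip 0.62 [277.1  89.   43.5  38.2] 1437 297.2 107.5
top gauge_grip 0.46 [281.  166.7   6.6  12.2] 68 286.0 172.7
top maple_block 0.67 [154.9 165.4  42.3  42.3] 1326 174.8 187.4
top spare_gauge_grip 0.54 [162.6 181.2  12.5   9.5] 85 168.9 185.3
blue top [410.7 197.5] [406 193  11  10  91] [ 503.1 -328.2   62. ]
```

View pics/c1.png

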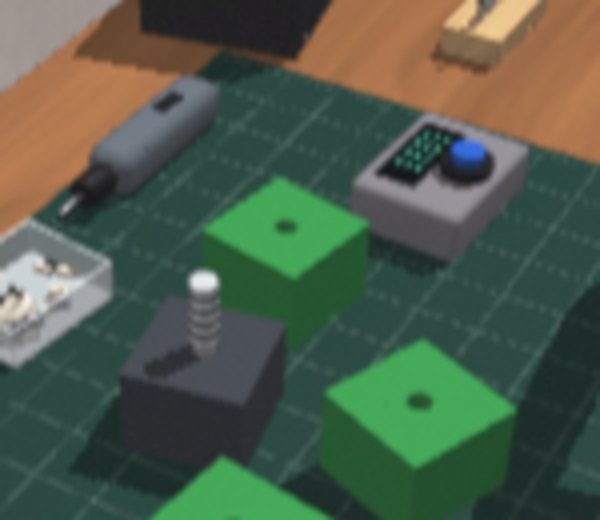

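View pics/c2.png

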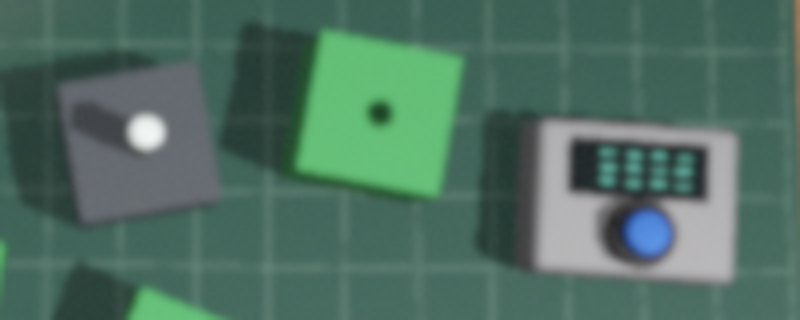

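The dark slate block with the gauge is confirmed in the crop, and so is the button. Next I compute the targets and the first move.

```bash
cat >> h.py <<'E'
def delta(p,yaw):
    s=status.sense(); R=Rn.from_euler('xyz',s["tcp_rot"]); T=Rn.from_euler('xyz',[np.pi,0,yaw])
    print("t",round(s["clock"],2),"pos",s["eef_pos"].round(1),"rot",s["tcp_rot"].round(4),"F",s["contact_force"].round(1),"op",round(s["opening"],3))
    print("shift m",(R.inv().apply(np.array(p)-s["eef_pos"])/1000).round(4),"turn",(R.inv()*T).as_rotvec().round(4))
E
python3 - <<'E'
from h import *
print("button",tri((326.5,137.8),(410.9,197.8)))
print("gauge top",tri((261,170.5),(286.75,173)),atz("side",(261,170.5),130),atz("top",(286.75,173),130))
print(proj("side",[[540,-20,130]]))
delta([502.5,-328,200],-.578)
E
```

```text
button (array([ 502.03667939, -328.70992522,   62.52053336]), np.float64(0.6275128144054539))
gauge top (array([554.96794888,  -9.28744051, 124.80323916]), np.float64(0.13067117022454153)) [551.52003687  -3.75432287 130.        ] [554.46544582  -8.86541326 130.        ]
[[267.84032346 168.62494465]]
t 0.8 pos [ 147.2 -607.4  253.3] rot [ 3.1416 -0.     -1.333 ] F [-0.3 -0.4 -0.4] op 0.996
shift m [-0.1879 -0.4111  0.0533] turn [ 0.    -0.    -0.755]
```

{"name": "send_rows", "arguments": {
  "plan": [
    [[-0.015,-0.033,0],[0,0,-0.06],-1],
    [[-0.03,-0.066,0],[0,0,-0.12],-1],
    [[-0.045,-0.099,0],[0,0,-0.18],-1],
    [[-0.06,-0.132,0],[0,0,-0.24],-1],
    [[-0.075,-0.165,0],[0,0,-0.3],-1]
  ],
  "squeeze": 20
}}

```text
clock: 1.22
eef_pos: [291.0, -494.5, 253.4]
tcp_rot: [-3.142, -0.0, -1.03]
contact_force: [0.1, -0.4, -0.2]
opening: 0.302
```

```bash
python3 -c "
from h import *
delta([502.4,-328.4,160],-.578)"
```

```text
t 1.22 pos [ 291.  -494.5  253.4] rot [-3.1416e+00 -3.0000e-04 -1.0305e+00] F [ 0.1 -0.4 -0.2] op 0.302
shift m [-0.0337 -0.2668  0.0934] turn [ 0.000e+00 -3.000e-04 -4.525e-01]
```

{"name": "send_rows", "arguments": {
  "plan": [
    [[-0.004,-0.035,0.01],[0,0,-0.06],-1],
    [[-0.009,-0.07,0.02],[0,0,-0.12],-1],
    [[-0.014,-0.105,0.035],[0,0,-0.18],-1],
    [[-0.018,-0.14,0.05],[0,0,-0.24],-1],
    [[-0.022,-0.175,0.065],[0,0,-0.3],-1]
  ]
}}

```text
clock: 1.63
eef_pos: [431.0, -384.5, 188.1]
tcp_rot: [3.141, -0.001, -0.728]
contact_force: [0.1, -0.5, 0.7]
opening: 0.003
```

```bash
python3 -c "
from h import *
delta([502.4,-328.4,110],-.578)"
```

```text
t 1.63 pos [ 431.  -384.5  188.1] rot [ 3.1415e+00 -1.2000e-03 -7.2760e-01] F [ 0.1 -0.5  0.7] op 0.003
shift m [ 0.0159 -0.0894  0.0782] turn [ 0.0002 -0.0012 -0.1496]
```

{"name": "send_rows", "arguments": {
  "plan": [
    [[0.005,-0.03,0.015],[0,0,-0.05],-1],
    [[0.01,-0.06,0.03],[0,0,-0.1],-1],
    [[0.016,-0.089,0.045],[0,0,-0.15],-1],
    [[0.016,-0.089,0.068],[0,0,-0.15],-1],
    [[0.016,-0.089,0.068],[0,0,-0.15],-1]
  ]
}}

```text
clock: 2.05
eef_pos: [501.5, -326.3, 116.5]
tcp_rot: [3.141, 0.004, -0.575]
contact_force: [-0.6, 0.4, -0.9]
opening: 0.003
```

```bash
python3 - <<'E'
from h import *
delta([502.4,-328.4,85],-.578)
a=viewer.grab_frame("side")[90:190,270:400];b=viewer.grab_frame("top")[140:240,350:480]
cv2.imwrite("pics/d1.png",np.hstack([cv2.resize(x,None,fx=3,fy=3,interpolation=2) for x in(a,b)])[:,:,::-1])
E
```

```text
t 2.05 pos [ 501.5 -326.3  116.5] rot [ 3.1414  0.0042 -0.5749] F [-0.6  0.4 -0.9] op 0.003
shift m [0.0021 0.0012 0.0315] turn [0.0002 0.0042 0.0031]
```

View pics/d1.png

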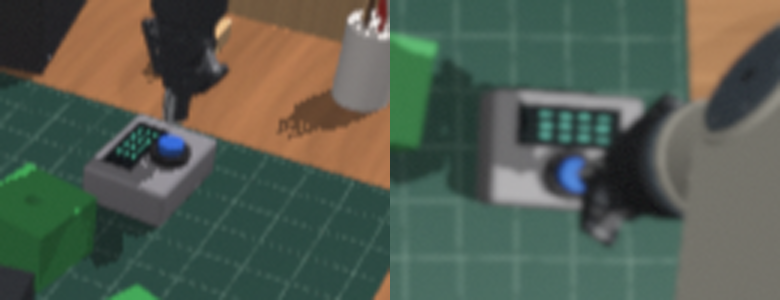

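In the side crop the shut fingertips hang at about (172,110), right above the blue button at (170,145). Next I lower them onto it.

{"name": "send_rows", "arguments": {
  "plan": [
    [[0.001,0.001,0.012],[0,0.004,0.003],-1],
    [[0.002,0.001,0.022],[0,0.004,0.003],-1],
    [[0.002,0.001,0.028],[0,0.004,0.003],-1],
    [[0.002,0.001,0.03],[0,0.004,0.003],-1],
    [[0.002,0.001,0.03],[0,0.004,0.003],-1]
  ]
}}

```text
clock: 2.57
eef_pos: [502.2, -330.6, 89.6]
tcp_rot: [3.141, -0.002, -0.581]
contact_force: [-0.1, -0.7, -0.7]
opening: -0.001
```

{"name": "send_rows", "arguments": {
  "plan": [
    [[-0.001,-0.001,0.003],[0,0,0],-1],
    [[-0.001,-0.001,0.005],[0,0,0],-1],
    [[-0.001,-0.001,0.007],[0,0,0],-1],
    [[-0.001,-0.001,0.009],[0,0,0],-1],
    [[-0.001,-0.001,0.01],[0,0,0],-1]
  ]
}}

```text
clock: 2.98
eef_pos: [502.6, -330.0, 82.5]
tcp_rot: [3.141, -0.004, -0.581]
contact_force: [-9.5, 3.2, 38.7]
opening: -0.001
```

```bash
python3 - <<'E'
from h import *
delta([502.4,-328.4,85],-.578)
a=viewer.grab_frame("side")[110:170,290:370];b=viewer.grab_frame("top")[160:220,370:450]
print(status.sense()["contact_force"],status.sense()["eef_pos"])
cv2.imwrite("pics/d2.png",np.hstack([cv2.resize(x,None,fx=5,fy=5,interpolation=2) for x in(a,b)])[:,:,::-1])
E
```

```text
t 2.98 pos [ 502.6 -330.    82.5] rot [ 3.1407 -0.004  -0.581 ] F [-9.5  3.2 38.7] op -0.001
shift m [-0.001  -0.0012 -0.0025] turn [ 0.0009 -0.004  -0.003 ]
[-7.6003487   2.49049964 30.11934904] [ 502.51003848 -329.93344159   82.62828638]
```

View pics/d2.png

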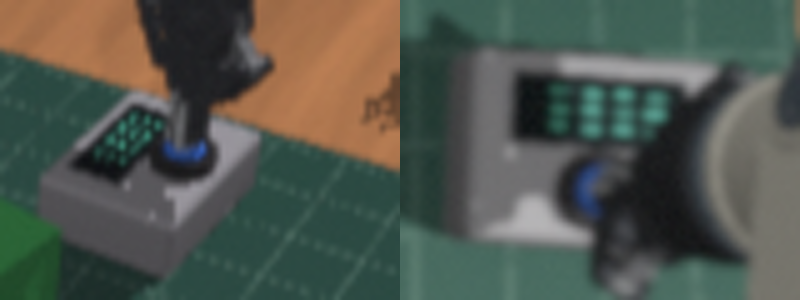

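The side crop shows the fingers on the button at about (185,150), with only a thin blue rim left, level with the collar. The force is well over 5 N, so the button should be on its stop. I'll back off slowly and check that it springs back.

{"name": "send_rows", "arguments": {
  "plan": [
    [[0,0,-0.001],[0,0,0],-1],
    [[0,0,-0.002],[0,0,0],-1],
    [[0,0,-0.002],[0,0,0],-1],
    [[0,0,-0.002],[0,0,0],-1],
    [[0,0,-0.002],[0,0,0],-1]
  ]
}}

```text
clock: 3.5
eef_pos: [502.5, -329.9, 84.5]
tcp_rot: [3.141, -0.004, -0.581]
contact_force: [-1.1, 0.4, 3.8]
opening: -0.001
```

```bash
python3 - <<'E'
from h import *
delta([502.4,-328.4,85],-.578)
E
```

```text
t 3.5 pos [ 502.5 -329.9   84.5] rot [ 3.1407 -0.0042 -0.581 ] F [-1.1  0.4  3.8] op -0.001
shift m [-0.0009 -0.0012 -0.0005] turn [ 0.0009 -0.0042 -0.003 ]
```

The force is 3.8 N at 2 mm above the stop, which fits a 5 N spring, so the press was full. Next I rise and refine the gauge's position.

{"name": "send_rows", "arguments": {
  "plan": [
    [[0,0,-0.015],[0,0,0],-1],
    [[0,0,-0.035],[0,0,0],-1],
    [[0,0,-0.065],[0,0,0],0],
    [[0,0,-0.095],[0,0,0],0.5],
    [[0,0,-0.125],[0,0,0],1]
  ]
}}

```text
clock: 3.92
eef_pos: [501.8, -329.1, 209.9]
tcp_rot: [3.141, -0.003, -0.581]
contact_force: [0.8, 0.0, 0.7]
opening: 0.417
```

```bash
python3 - <<'E'
from h import *
for n,(x0,y0,x1,y1) in {"side":(230,160,300,230),"top":(255,145,315,205)}.items():
    im=viewer.grab_frame(n)
    m=cv2.resize(im[y0:y1,x0:x1],None,fx=8,fy=8,interpolation=2)
    cv2.imwrite(f"pics/e_{n}.png",m[:,:,::-1])
    if n=="side":
        r=viewer.cut_out("gauge_grip",n)
        for q in r[:2]:
            print(q["p"],q["extent"])
    b=viewer.cut_out("slate_block",n)
    for q in b[:4]:
        ys,xs=np.nonzero(q["mask"]); print(n,round(q["p"],2),xs.mean(),ys.mean(), im[q["mask"]].mean(0).round())
        if n=="top" and im[q["mask"]].mean(0)[1]<110:
            pts=np.c_[xs,ys].astype(np.int32); c,s,a=cv2.minAreaRect(pts); print("rect",c,s,a)
im=viewer.grab_frame("side");
b=viewer.grab_frame("top")
cv2.imwrite("pics/e_btn.png",np.hstack([cv2.resize(x,None,fx=5,fy=5,interpolation=2) for x in(im[110:170,290:370],b[160:220,370:450])])[:,:,::-1])
delta([553.5,-7,200],0)
E
```

```text
0.51 [257.7, 170.0, 6.8, 19.2]
side 0.85 281.603595890411 164.5693493150685 [41. 94. 53.]
side 0.8 260.3848555815769 196.9953161592506 [46. 49. 53.]
side 0.77 313.65552050473184 209.30977917981073 [ 52. 123.  67.]
side 0.73 267.35130806193274 242.1708489054992 [41. 95. 53.]
top 0.93 230.61246200607903 215.04787234042553 [ 66. 132.  80.]
top 0.92 342.84328358208955 168.59362279511532 [ 61. 126.  75.]
top 0.9 294.9490538573508 234.36899563318778 [ 98. 184. 117.]
top 0.58 284.5 175.2371382636656 [71. 76. 79.]
rect (284.5120544433594, 175.3159942626953) (36.4031867980957, 36.134864807128906) 79.69515228271484
t 4.27 pos [ 501.4 -328.9  207.8] rot [ 3.1408e+00 -1.4000e-03 -5.8090e-01] F [ 0.4  0.3 -0.2] op 0.992
shift m [-0.1331 -0.2978  0.0074] turn [ 0.0012 -0.0011 -0.5809]
```

View pics/e_side.png

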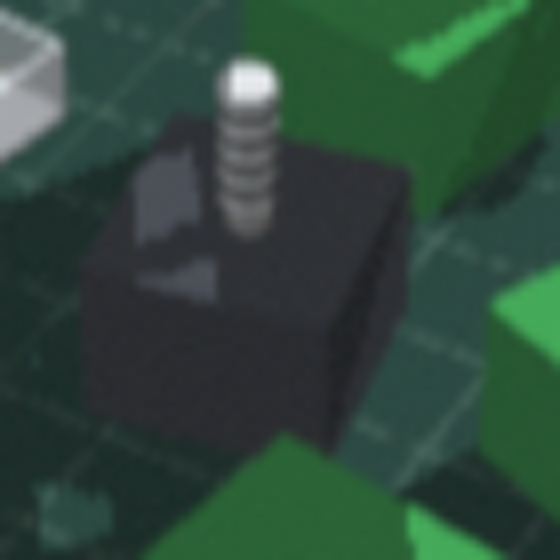

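View pics/e_top.png

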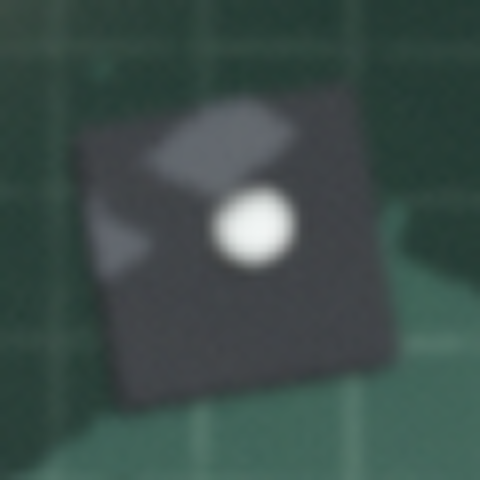

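View pics/e_btn.png

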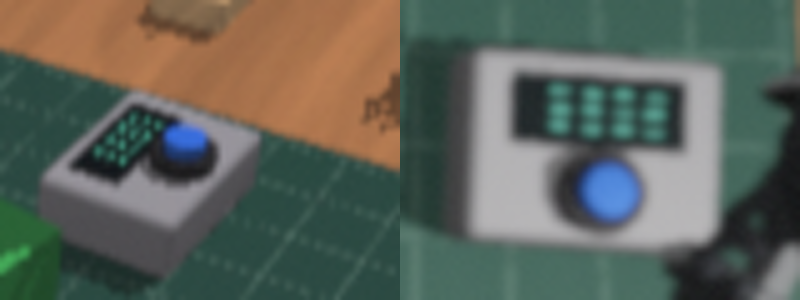

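The button is up again: its full blue cap shows at side (185,140) and top (610,190) in the crops. Next I fit the block and gauge using both cameras.

```bash
python3 - <<'E'
from h import *
from scipy.optimize import least_squares
S=np.array([[185,115],[410,170],[330,325],[88,268]])/8+[230,160]
T=np.array([[80,130],[352,85],[395,360],[120,405]])/8+[255,145]
gs=np.array([248,81])/8+[230,160]-.5+.06; gt=np.array([254,227])/8+[255,145]-.5+.06
C=45*np.array([[1,1],[1,-1],[-1,-1],[-1,1]])
# image-top order: top cam: first TL (x+,y+), TR(x+,y-), BR(x-,y-), BL(x-,y+)
def P(q):
    c,s=np.cos(q[2]),np.sin(q[2]); return np.c_[C@np.array([[c,s],[-s,c]])+q[:2],np.full(4,70.)]
for off in range(4):
  f=lambda q:np.r_[(proj("side",P(q))-np.roll(S,off,0)+.44).ravel(),(proj("top",P(q))-T+.44).ravel(),proj("side",[[q[0],q[1],130]])[0]-gs,proj("top",[[q[0],q[1],130]])[0]-gt]
  r=least_squares(f,[550,-8,.1]); print(off,r.cost.round(2),r.x.round(3)); 
  if r.cost<60: print(r.fun.round(1)); 
print(atz("side",gs,130),atz("top",gt,130), tri(gs,gt))
E
```

```text
0 1032.34 [ 5.55222e+02 -7.49100e+00 -3.63000e-01]
1 3.09 [ 5.5453e+02 -7.1840e+00  1.7300e-01]
[-1.2 -0.4 -0.8 -0.7  0.7 -0.3 -0.4  0.6 -0.7  0.1  0.2  0.1  0.9  0.6
  0.1  0.7  0.1 -0.2 -0.3  0. ]
2 1086.39 [554.544  -7.848   0.704]
3 2903.06 [ 5.5584e+02 -9.1350e+00  1.3400e-01]
[554.32770829  -6.12234383 130.        ] [554.60846608  -7.81845155 130.        ] (array([555.01488398,  -7.79011694, 128.55687728]), np.float64(0.5686309018762853))
```

{"name": "send_rows", "arguments": {
  "plan": [
    [[-0.013,-0.03,0],[0,0,-0.06],1],
    [[-0.027,-0.06,0],[0,0,-0.12],1],
    [[-0.041,-0.09,0],[0,0,-0.18],1],
    [[-0.055,-0.12,0],[0,0,-0.24],1],
    [[-0.068,-0.15,0],[0,0,-0.3],1]
  ]
}}

```text
clock: 4.68
eef_pos: [525.9, -164.5, 206.0]
tcp_rot: [3.141, 0.002, -0.278]
contact_force: [1.2, 0.0, 0.6]
opening: 0.998
```

```bash
python3 -c "
from h import *
delta([554.5,-7.2,190],0)"
```

```text
t 4.68 pos [ 525.9 -164.5  206. ] rot [ 3.1406e+00  1.6000e-03 -2.7850e-01] F [1.2 0.  0.6] op 0.998
shift m [-0.0158 -0.1591  0.0159] turn [ 0.0008  0.0017 -0.2785]
```

{"name": "send_rows", "arguments": {
  "plan": [
    [[-0.003,-0.035,0],[0,0,-0.06],1],
    [[-0.007,-0.07,0],[0,0,-0.12],1],
    [[-0.011,-0.11,0],[0,0,-0.19],1],
    [[-0.015,-0.145,0.005],[0.001,0.001,-0.25],1],
    [[-0.016,-0.159,0.006],[0.001,0.001,-0.278],1]
  ]
}}

```text
clock: 5.1
eef_pos: [553.6, -3.5, 198.1]
tcp_rot: [-3.14, 0.003, 0.005]
contact_force: [0.5, -0.6, -0.2]
opening: 1.001
```

{"name": "send_rows", "arguments": {
  "plan": [
    [[0,0,0],[0,0,0],1],
    [[0,0,0],[0,0,0],1],
    [[0,0,0],[0,0,0],1],
    [[0,0,0],[0,0,0],1],
    [[0,0,0],[0,0,0],1]
  ]
}}

```text
clock: 5.52
eef_pos: [553.5, -4.9, 198.0]
tcp_rot: [-3.14, 0.003, 0.003]
contact_force: [0.6, 0.0, -0.6]
opening: 0.998
```

```bash
python3 -c "
from h import *
delta([554.5,-7.2,140],0)"
```

```text
t 5.52 pos [553.5  -4.9 198. ] rot [-3.1403e+00  3.3000e-03  2.5000e-03] F [ 0.6  0.  -0.6] op 0.998
shift m [0.0012 0.0024 0.058 ] turn [-0.0013  0.0033  0.0025]
```

{"name": "send_rows", "arguments": {
  "plan": [
    [[0.001,0.002,0.015],[-0.001,0.003,0.003],1],
    [[0.001,0.002,0.03],[-0.001,0.003,0.003],1],
    [[0.001,0.002,0.045],[-0.001,0.003,0.003],1],
    [[0.001,0.002,0.056],[-0.001,0.003,0.003],1],
    [[0.001,0.002,0.056],[-0.001,0.003,0.003],1]
  ]
}}

```text
clock: 5.93
eef_pos: [552.9, -7.6, 140.0]
tcp_rot: [-3.141, 0.004, -0.002]
contact_force: [-0.6, 0.7, 0.2]
opening: 1.001
```

```bash
python3 - <<'E'
from h import *
delta([554.5,-7.2,108],0)
a=viewer.grab_frame("side")[110:230,200:330];b=viewer.grab_frame("top")[120:240,220:350]
cv2.imwrite("pics/f1.png",np.hstack([cv2.resize(x,None,fx=3,fy=3,interpolation=2) for x in(a,b)])[:,:,::-1])
E
```

```text
t 5.93 pos [552.9  -7.6 140. ] rot [-3.1413e+00  3.7000e-03 -1.9000e-03] F [-0.6  0.7  0.2] op 1.001
shift m [ 0.0017 -0.0004  0.032 ] turn [-0.0003  0.0037 -0.0019]
```

View pics/f1.png

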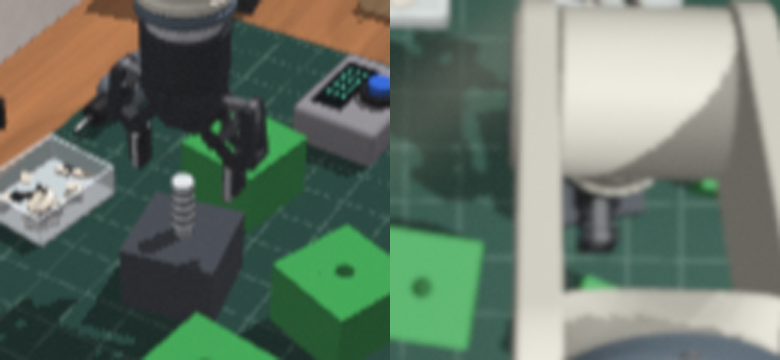

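The side crop shows the open fingers either side of the gauge, whose top is at (183,180), with nothing in the way. Next I descend.

{"name": "send_rows", "arguments": {
  "plan": [
    [[0.001,0,0.008],[0,0.003,-0.002],1],
    [[0.001,0,0.016],[0,0.003,-0.002],1],
    [[0.0015,0,0.024],[0,0.003,-0.002],1],
    [[0.0015,0,0.03],[0,0.003,-0.002],1],
    [[0.0015,0,0.03],[0,0.003,-0.002],1]
  ]
}}

```text
clock: 6.45
eef_pos: [554.8, -7.2, 110.5]
tcp_rot: [-3.141, 0.0, 0.001]
contact_force: [-0.6, 0.4, -0.0]
opening: 1.001
```

```bash
python3 - <<'E'
from h import *
delta([554.5,-7.2,108],0)
a=viewer.grab_frame("side")[110:230,200:330]
cv2.imwrite("pics/f2.png",cv2.resize(a,None,fx=5,fy=5,interpolation=2)[:,:,::-1])
E
```

```text
t 6.45 pos [554.8  -7.2 110.5] rot [-3.1413e+00  2.0000e-04  8.0000e-04] F [-0.6  0.4 -0. ] op 1.001
shift m [-0.0003 -0.      0.0025] turn [-0.0003  0.0002  0.0008]
```

View pics/f2.png

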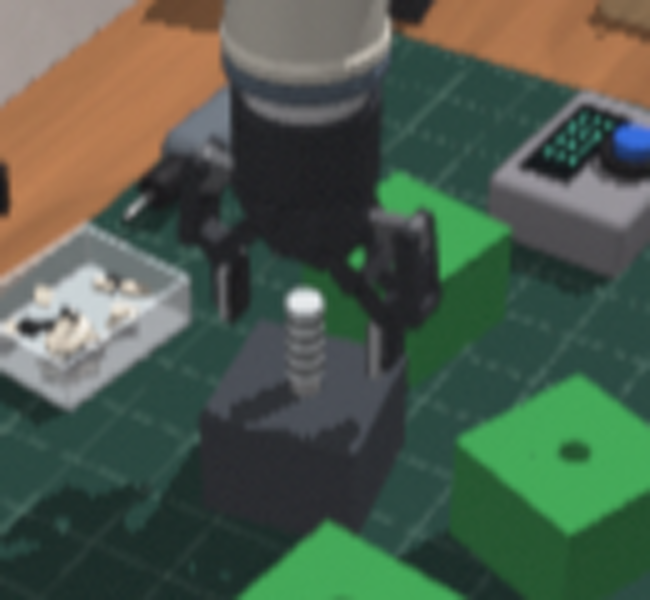

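Aligned. I'll close in stages and watch the side force. The 20 mm grip corresponds to an opening of 0.235.

{"name": "send_rows", "arguments": {
  "plan": [
    [[0,0,0.002],[0,0,0],0.4],
    [[0,0,0.002],[0,0,0],0],
    [[0,0,0.002],[0,0,0],-0.2],
    [[0,0,0.002],[0,0,0],-0.35],
    [[0,0,0.002],[0,0,0],-0.4]
  ],
  "squeeze": 20
}}

```text
clock: 6.92
eef_pos: [555.3, -7.2, 109.4]
tcp_rot: [-3.141, -0.001, 0.001]
contact_force: [-0.4, -0.5, 0.2]
opening: 0.312
```

{"name": "send_rows", "arguments": {
  "plan": [
    [[0,0,0],[0,0,0],-0.43],
    [[0,0,0],[0,0,0],-0.45],
    [[0,0,0],[0,0,0],-0.46],
    [[0,0,0],[0,0,0],-0.47],
    [[0,0,0],[0,0,0],-0.47]
  ]
}}

```text
clock: 7.33
eef_pos: [555.3, -7.2, 109.4]
tcp_rot: [-3.141, -0.001, 0.001]
contact_force: [-0.3, 0.1, -0.8]
opening: 0.264
```

```bash
python3 - <<'E'
from h import *
delta([554.5,-7.2,108],0)
a=viewer.grab_frame("side")[140:220,220:320]
cv2.imwrite("pics/f3.png",cv2.resize(a,None,fx=7,fy=7,interpolation=2)[:,:,::-1])
E
```

```text
t 7.33 pos [555.3  -7.2 109.4] rot [-3.1413e+00 -8.0000e-04  9.0000e-04] F [-0.3  0.1 -0.8] op 0.264
shift m [-0.0008 -0.      0.0014] turn [-0.0003 -0.0008  0.0009]
```

View pics/f3.png

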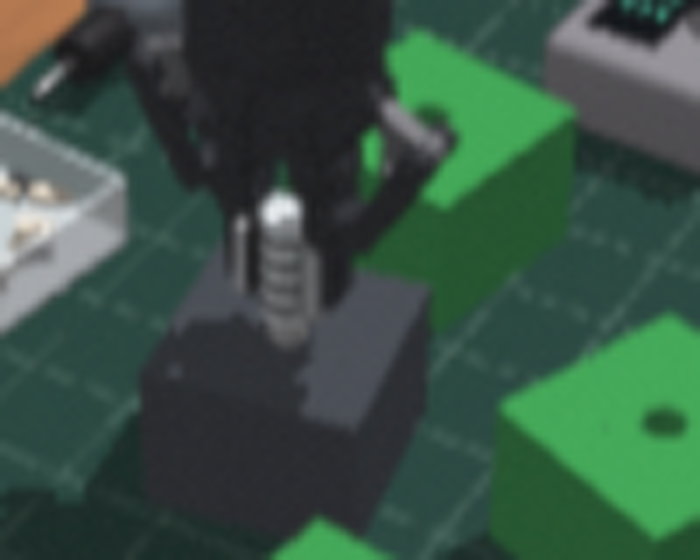

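```bash
python3 - <<'E'
from h import *
g=np.array([554.5,-7.2])
t=np.array([555.3,-7.2])
for nm,pts in {"gaugeTop":[[*g,130]],"gauge bot":[[*g,78]],"padL(x+) tip":[[t[0]+11.2,t[1]+s*11,87] for s in(1,-1)],"padR(x-) tip":[[t[0]-11.2,t[1]+s*11,87] for s in(1,-1)]}.items():
    print(nm,((proj("side",pts)-[220,140]+.5)*7).round(0).tolist())
E
```

```text
gaugeTop [[289.0, 210.0]]
gauge bot [[289.0, 313.0]]
padL(x+) tip [[248.0, 301.0], [277.0, 270.0]]
padR(x-) tip [[297.0, 321.0], [326.0, 289.0]]
```

{"name": "send_rows", "arguments": {
  "plan": [
    [[0,0,0],[0,0,0],-0.48],
    [[0,0,0],[0,0,0],-0.49],
    [[0,0,0],[0,0,0],-0.5],
    [[0,0,0],[0,0,0],-0.5],
    [[0,0,0],[0,0,0],-0.5]
  ]
}}

```text
clock: 7.8
eef_pos: [555.3, -7.2, 109.4]
tcp_rot: [-3.141, -0.001, 0.001]
contact_force: [-0.3, 0.9, -0.2]
opening: 0.25
```

```bash
python3 -c "
from h import *
delta([554.5,-7.2,108],0)"
```

```text
t 7.8 pos [555.3  -7.2 109.4] rot [-3.1413e+00 -8.0000e-04  8.0000e-04] F [-0.3  0.9 -0.2] op 0.25
shift m [-0.0008 -0.      0.0014] turn [-0.0003 -0.0008  0.0008]
```

{"name": "send_rows", "arguments": {
  "plan": [
    [[0,0,0],[0,0,0],-0.51],
    [[0,0,0],[0,0,0],-0.52],
    [[0,0,0],[0,0,0],-0.53],
    [[0,0,0],[0,0,0],-0.54],
    [[0,0,0],[0,0,0],-0.54]
  ]
}}

```text
clock: 8.22
eef_pos: [555.5, -7.2, 109.4]
tcp_rot: [-3.141, -0.001, 0.001]
contact_force: [1.8, -0.4, 0.3]
opening: 0.234
```

{"name": "send_rows", "arguments": {
  "plan": [
    [[0,0,0],[0,0,0],-0.56],
    [[0,0,0],[0,0,0],-0.58],
    [[0,0,0],[0,0,0],-0.6],
    [[0,0,0],[0,0,0],-0.6],
    [[0,0,0],[0,0,0],-0.6]
  ]
}}

```text
clock: 8.63
eef_pos: [555.6, -7.2, 109.5]
tcp_rot: [-3.141, -0.001, 0.001]
contact_force: [0.1, 0.7, 0.4]
opening: 0.226
```

{"name": "send_rows", "arguments": {
  "plan": [
    [[0,0,0],[0,0,0],-0.8],
    [[0,0,0],[0,0,0],-1],
    [[0,0,0],[0,0,0],-1],
    [[0,0,0],[0,0,0],-1],
    [[0,0,0],[0,0,0],-1]
  ],
  "squeeze": 25
}}

```text
clock: 9.05
eef_pos: [555.6, -7.2, 109.5]
tcp_rot: [-3.141, -0.001, 0.001]
contact_force: [0.9, 1.1, 0.6]
opening: 0.228
```

```bash
python3 -c "
from h import *
delta([555.6,-7.2,148.5],0); print(status.sense()['wrist_torque'])"
```

```text
t 9.05 pos [555.6  -7.2 109.5] rot [-3.1413e+00 -1.5000e-03  8.0000e-04] F [0.9 1.1 0.6] op 0.228
shift m [ 0.0001 -0.     -0.039 ] turn [-0.0003 -0.0015  0.0008]
[ 0.00946193 -0.17784772  0.00600079]
```

{"name": "send_rows", "arguments": {
  "plan": [
    [[0,0,-0.002],[0,0,0],-1],
    [[0,0,-0.004],[0,0,0],-1],
    [[0,0,-0.006],[0,0,0],-1],
    [[0,0,-0.008],[0,0,0],-1],
    [[0,0,-0.01],[0,0,0],-1]
  ]
}}

```text
clock: 9.47
eef_pos: [555.4, -7.2, 119.7]
tcp_rot: [-3.141, -0.001, 0.001]
contact_force: [1.0, -0.1, -2.6]
opening: 0.223
```

```bash
python3 - <<'E'
from h import *
delta([555.6,-7.2,148.5],0); print(status.sense()['wrist_torque'])
a=viewer.grab_frame("side")[140:220,220:320]
cv2.imwrite("pics/g1.png",cv2.resize(a,None,fx=7,fy=7,interpolation=2)[:,:,::-1])
E
```

```text
t 9.47 pos [555.4  -7.2 119.7] rot [-3.1413e+00 -1.2000e-03  8.0000e-04] F [ 1.  -0.1 -2.6] op 0.223
shift m [ 0.0002 -0.     -0.0288] turn [-0.0003 -0.0012  0.0008]
[-1.20986793e-02 -2.05722158e-01  1.29847287e-04]
```

View pics/g1.png

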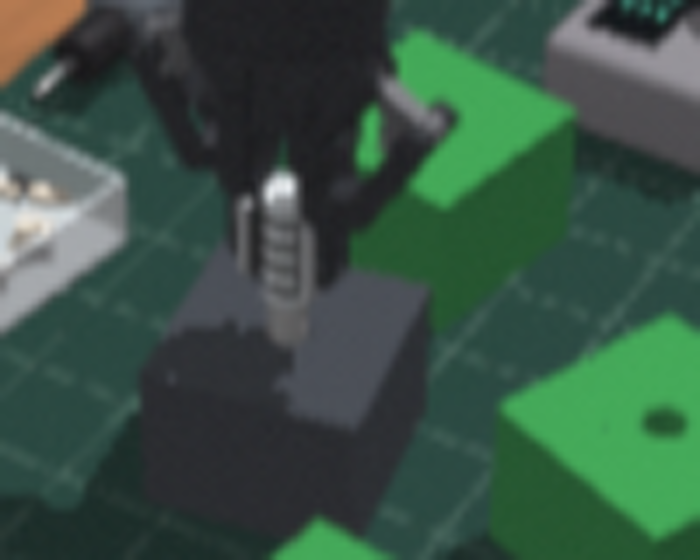

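The gauge rises: its top went from y≈212 to y≈188 in the crop, and the rod now shows down to (288,345). The block's corners have not moved, and the load of about 2 N is just the gauge's weight. I'll keep lifting.

{"name": "send_rows", "arguments": {
  "plan": [
    [[0,0,-0.003],[0,0,0],-1],
    [[0,0,-0.006],[0,0,0],-1],
    [[0,0,-0.009],[0,0,0],-1],
    [[0,0,-0.012],[0,0,0],-1],
    [[0,0,-0.015],[0,0,0],-1]
  ]
}}

```text
clock: 9.93
eef_pos: [555.4, -7.2, 135.4]
tcp_rot: [-3.141, -0.001, 0.001]
contact_force: [0.9, 0.1, -1.4]
opening: 0.227
```

```bash
python3 -c "
from h import *
delta([555.6,-7.2,148.5],0); print(status.sense()['wrist_torque'])"
```

```text
t 9.93 pos [555.4  -7.2 135.4] rot [-3.1413e+00 -1.3000e-03  9.0000e-04] F [ 0.9  0.1 -1.4] op 0.227
shift m [ 0.0002 -0.     -0.0131] turn [-0.0003 -0.0013  0.0009]
[ 0.00770053 -0.02367288  0.0015241 ]
```

{"name": "send_rows", "arguments": {
  "plan": [
    [[0,0,-0.003],[0,0,0],-1],
    [[0,0,-0.006],[0,0,0],-1],
    [[0,0,-0.009],[0,0,0],-1],
    [[0,0,-0.011],[0,0,0],-1],
    [[0,0,-0.013],[0,0,0],-1]
  ]
}}

```text
clock: 10.35
eef_pos: [555.4, -7.2, 148.7]
tcp_rot: [-3.141, -0.001, 0.001]
contact_force: [0.0, 0.2, -1.6]
opening: 0.227
```

{"name": "send_rows", "arguments": {
  "plan": [
    [[0,0,0],[0,0,0],-1],
    [[0,0,0],[0,0,0],-1],
    [[0,0,0],[0,0,0],-1],
    [[0,0,0],[0,0,0],-1],
    [[0,0,0],[0,0,0],-1]
  ]
}}

```text
clock: 10.77
eef_pos: [555.4, -7.2, 148.5]
tcp_rot: [-3.141, -0.001, 0.001]
contact_force: [0.4, 0.1, -1.3]
opening: 0.228
```

```bash
python3 - <<'E'
from h import *
delta([555.6,-7.2,148.5],0); print(status.sense()['wrist_torque'])
im=viewer.grab_frame("side")
cv2.imwrite("pics/g2.png",cv2.resize(im[140:220,220:320],None,fx=7,fy=7,interpolation=2)[:,:,::-1])
print("pred rod: block top, yellow top/bottom at lift39", ((proj("side",[[554.5,-7.2,z] for z in(70,79,89,169)])-[220,140]+.5)*7).round().tolist())
for l in("maple_block","spare_gauge_grip","slate_block"):
  for r in viewer.cut_out(l,"side")[:3]: print(l,round(r["p"],2),np.round(r["extent"],1))
cv2.imwrite("pics/g3.png",im[:,:,::-1])
E
```

```text
t 10.77 pos [555.4  -7.2 148.5] rot [-3.1413e+00 -1.2000e-03  9.0000e-04] F [ 0.4  0.1 -1.3] op 0.228
shift m [ 0.0002 -0.      0.    ] turn [-0.0002 -0.0012  0.0009]
[ 0.01119312 -0.06174753  0.07326135]
pred rod: block top, yellow top/bottom at lift39 [[289.0, 329.0], [289.0, 311.0], [289.0, 292.0], [288.0, 127.0]]
maple_block 0.69 [183.7 241.4  55.1  60.7]
spare_gauge_grip 0.71 [202.1 242.4   9.6  21.9]
slate_block 0.84 [241.9 216.2  49.4  54.1]
slate_block 0.79 [268.7 148.9  32.2  38.8]
slate_block 0.71 [237.8 176.5  42.3  39.6]
```

View pics/g2.png

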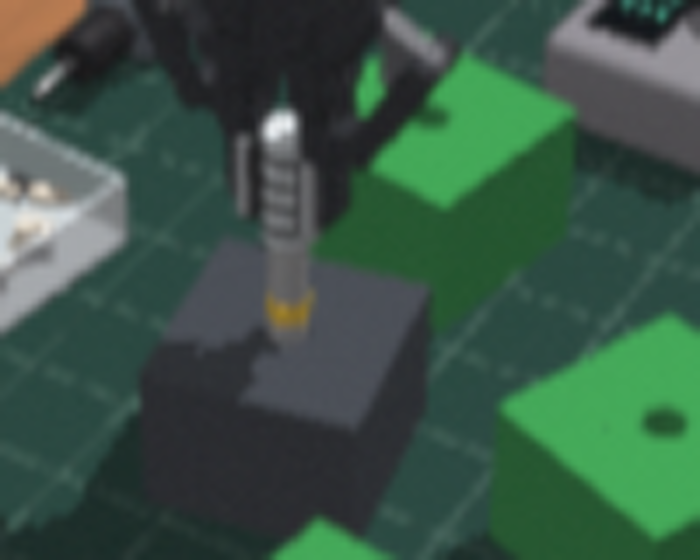

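View pics/g3.png

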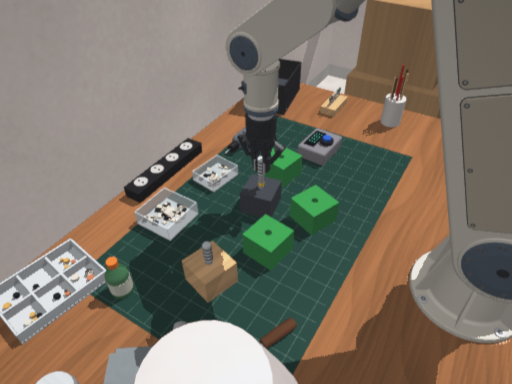

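In the crop the whole yellow band shows at about (290,310), with plain steel below it down to the block at (290,340), and no red is visible. The block, the maple block and everything else stand where they were. The lift is 39 mm and steady, so I hand in.

```bash
python3 -c "
from rig import job
print(job.sign_off())"
```

```text
the job is handed in; nothing more can be done
None
```

The job is handed in at about 11 s of the 42 s allowed, with the gripper still holding the plug gauge at reading height.

- **Button:** I pressed the blue zero button with the shut fingertips. The force reached about 39 N, because I pushed past the stop. That is above the 5 N needed and close to the 40 N limit, although it was the fingertips pressing. On backing off 2 mm the force was 3.8 N, which fits the spring, and the pictures afterwards show the button fully up.
- **Gauge:** I closed on the grip in stages, with side forces under 2 N, and drew the gauge straight up 39 mm. During the lift the load was about 1.3–2.6 N, roughly the gauge's own weight.
- **Last checks:** The whole yellow band shows with plain steel below it, and no red is visible. The slate block stayed where it was. The maple block, the spare gauge and the rest of the bench show no movement in the side picture.
- **Disagreements:** The two cameras differed by about 2 mm on the gauge's position. The shut fingertips also reached about 3 mm farther than the stated 22 mm. Neither affected the result.

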